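Sort the bench after a run

TASK

Sort the things left lying on the bench after the run: stand the white-capped reagent bottle and the little dropper bottle in the reagent block, each in the well of its own size, stand the two specimen jars in the two wells of the jar carrier (either jar in either well), and lay the forceps flat inside the steel instrument tray. Keep the bottles and jars upright and set them down rather than letting them drop; leave the blocks, the tray and everything else on the bench where they are.

Things in the scene. Friction and masses are not known exactly. Their poses are not given: they have to be found in the camera images.
- bottle: white reagent bottle, 46 mm diameter, 100 mm tall over its white screw cap, 0.1 kg, standing upright on the bench. Straight-sided from the foot to about 65 mm up (grip it there, about 45 to 55 mm above its foot), then a shoulder. Origin: centre of its underside; z up.
- dropper: little white dropper bottle, 28 mm diameter, 70 mm tall over its red screw cap, 0.02 kg, standing upright. Straight-sided up to about 46 mm, where it can be gripped 35 to 42 mm above its foot. Origin: centre of its underside; z up.
- jar_1: squat white specimen jar with a wide screw lid, 58 mm tall, body 38 mm diameter, lid 41 mm diameter from 42 to 58 mm up (grip it by the lid), 0.035 kg, standing upright. Origin: centre of its underside; z up.
- jar_2: the second specimen jar, same form and size as jar_1. Origin: centre of its underside; z up.
- forceps: thin steel forceps lying flat on the bench among the other things in front of the robot (any pair far off at the right end of the bench does not belong to the job), 130 mm long (its y axis), 14 mm wide (x) at most, 8 mm thick (z), 0.02 kg. Origin: middle of its underside.
- reagent_block: white plastic block fixed to the bench, 80 mm (x) by 134 mm (y, long side) by 22 mm high, with two round wells of different size in its top, 18 mm deep (well floor 4 mm above the bench). Large well: 62 mm diameter, axis at x = 0, y = +28 mm in the block's frame, for the reagent bottle. Small well: 44 mm diameter, axis at x = 0, y = -37 mm, for the dropper bottle. A blank paper label is on its -x side. Origin: centre of its underside; z up.
- jar_carrier: grey plastic block fixed to the bench, 76 mm (x) by 140 mm (y, long side; 154 mm over the small grip bars at its ends) by 22 mm high, with two equal round wells of 57 mm diameter, 18 mm deep (well floor 4 mm above the bench), axes at x = 0, y = +34 mm and y = -34 mm in its frame, for the specimen jars. Origin: centre of its underside; z up.
- instrument_tray: shallow stainless steel tray fixed to the bench, 74 mm (x) by 156 mm (y, long side), walls 14 mm high (16 mm over the rolled rim) and 2 mm thick, floor 2 mm thick; inside 70 by 152 mm. The forceps go in along its long side. Origin: centre of its underside; z up.
- timer: bystander to leave alone: white lab timer with a display, 42 x 66 x 57 mm, standing loose just right of the work (a like one stands farther off). Origin: centre of its underside.

How it is judged:
By the outcome, as a careful person would: the job done as asked, in the order asked, and still so for the second after the job is handed in, with the robot touching nothing.
It also fails if it takes over 109 s, if anything falls off the work surface, if the arm or the gripper's body presses on something with over 40 N, if the wrist force passes 120 N, or if a joint passes its speed limit or range.

ROBOT

A 6-joint arm with a two-finger parallel gripper is mounted at the origin on a cart in front of the work surface, level with it; the furniture and walls round the work are solid. World frame = base frame: x ahead of the robot, y to its left, z up, the work surface at z = 0. Lengths are in m, angles in rad, forces in N, time in s.
With the tool pointing down it reaches from about 0.275 to 0.875 m from the base axis. Payload 12.5 kg.
Tool frame: the origin (TCP) lies on the centre line of the jaws, within the pads' length; the fingertips stand r.finger_overhang ahead of it and the grasp point (between the pads) lies 3 mm ahead of it (r.finger_overhang is the distance from the TCP to the fingertips, in m); z points along the fingers, y is the line along which they close (so a half turn about z gives the same grasp; the last joint's range is limited). The gripper opens to 85 mm and grips with 20 to 120 N. Pads are 22 mm wide; open, the fingers measure 114 mm over their backs; the gripper's body (76 mm by 85 mm) begins 54 mm behind the grasp point. The pads swing forward as they close: fully open they stand 13 mm farther back than shut.
Start: joints at [-1.311, 0.351, 1.652, -0, 1.139, -0.085], TCP at [0.186, -0.518, 0.253] pointing down, gripper open.
Joint ranges: [-2.75, 2.75], [-0.79, 2.1], [0.01, 2.65], [-1.57, 4.71], [0.07, 3.14], [-2.87, 2.87]. Speed limits (rad/s): [2.22, 2.22, 2.79, 3.14, 3.14, 3.14].

INTERFACE

Orientations are given as a unit quaternion [x, y, z, w].
In Python, from cell import r, optics gives the robot as it stands. The module is installed in compiled form; this text tells all that it offers. Calls block until the motion is done:
- r.move_to(position, orientation): joint-space move of the TCP to a pose.
- r.move_linear(position, rot=None, vel=0.15): straight line of the TCP; rot=None keeps the orientation; vel is the mean speed in m/s.
- r.set_joints(angles): joint-space move.
- r.set_gripper(opening, squeeze=None): opening from 0.0 (shut) to 1.0 (fully open); squeeze is the grip in N (None keeps the last); returns when the fingers have stopped.
- r.sleep(seconds).
- r.inverse_kinematics(position, orientation): joint angles nearest the present ones, or None.
- optics.get_image(name): name is "scene" or "top" or "wrist"; returns a dict with "pixels" (420x560x3 uint8, red, green, blue), "depth" (420x560 float32, m along the optical axis (not along the pixel's ray), 0 where there is no reading), "fx", "fy", "cx", "cy" (pixels), "camera_from_world" (4x4, takes a point from world to camera coordinates); the wrist camera has in their place "mount" (4x4, takes a point from camera to tool coordinates, whose origin is the TCP and whose axes are the flange's). Camera axes: x right, y down, z forward; pixel columns grow to the right and rows downward; lengths in m; the calibration is good to about 2 mm. A picture is of the moment at which its call begins: read the wrist's pose just before it.
A pose or a line that the arm cannot do raises r.PlanningError and nothing moves.
- r.hand_in(): hands the job in; it is judged then, once.
Readings, each from a call of its own:
- r.current_t(): time.
- r.current_q(): joint angles.
- r.current_qvel(): joint speeds.
- r.current_effort(): joint torques, N m.
- r.current_tool_pos(): TCP position.
- r.current_ee_rot(): TCP orientation.
- r.current_contact_force(): force on the tool from outside, world axes, zero at the start.
- r.current_torque(): the same for the moment, N m.
- r.current_opening(): opening from 0.0 (shut) to 1.0 (fully open).
- r.current_finger_force(): force on a finger pad.
Only numpy, scipy, OpenCV 4.12 (cv2) and the standard library are available. Lean on these libraries where they do the work, as an engineer would, in place of code of your own. Each camera call takes 0.05 s, during which the arm holds its last target. There are 200 camera calls.

## Working session

There is one attempt and no reset: what is moved stays moved. The work goes in short steps, each a Python script; the robot and the scene stay as the last script left them, time stands still between calls to the robot, and variables do not carry over. Pictures are saved under pics/ and viewed, at most 14 in all, crops included, and the job is handed in when it is done.

```bash
mkdir -p pics
python3 - <<'E'
from cell import r, optics
import cv2, numpy as np, pickle
for n in ["top","scene"]:
    d=optics.get_image(n); pickle.dump(d,open(n+".pkl","wb"))
    cv2.imwrite(f"pics/{n}0.png",cv2.resize(d["pixels"][:,:,::-1],(784,588),interpolation=cv2.INTER_CUBIC))
    print(n,d["fx"],d["fy"],d["cx"],d["cy"]); print(np.round(d["camera_from_world"],4), (d["depth"]>0).mean())
print(r.finger_overhang,r.current_ee_rot(),r.current_t(),r.current_tool_pos())
E
```

```text
top 426.8693118037457 426.8693118037457 283.59175640388355 213.1917894585065
[[-0.0281 -0.9994 -0.0197 -0.3403]
 [-0.9856  0.031  -0.1661  0.5451]
 [ 0.1666  0.0148 -0.9859  0.8167]
 [ 0.      0.      0.      1.    ]] 0.9957950680272109
scene 477.69781759466804 477.69781759466804 284.0881895360433 202.51757941921122
[[ 0.5692 -0.8222 -0.0056 -0.5667]
 [-0.3874 -0.2622 -0.8838  0.1372]
 [ 0.7252  0.5052 -0.4678  0.7974]
 [ 0.      0.      0.      1.    ]] 0.9960884353741497
0.022 [ 9.85176669e-01  1.71541955e-01 -4.46829337e-05 -5.35248319e-04] 0.1 [ 0.18585349 -0.51734635  0.2528061 ]
```

View pics/top0.png

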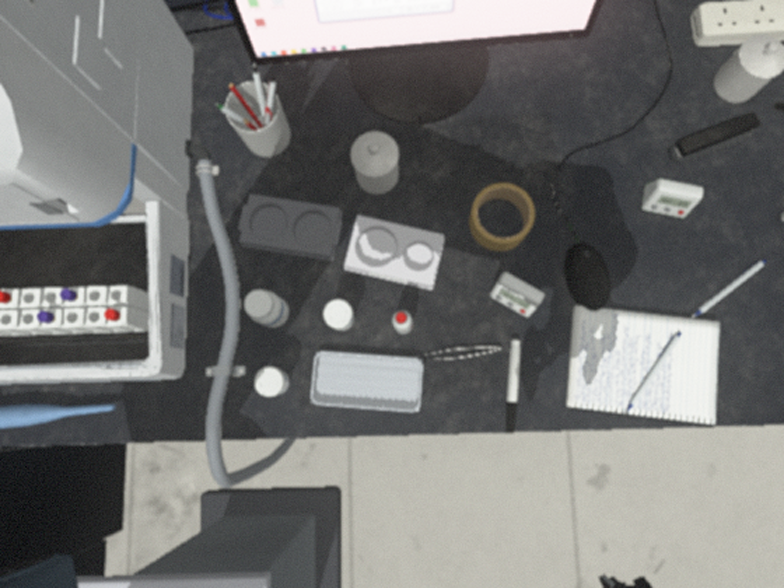

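View pics/scene0.png

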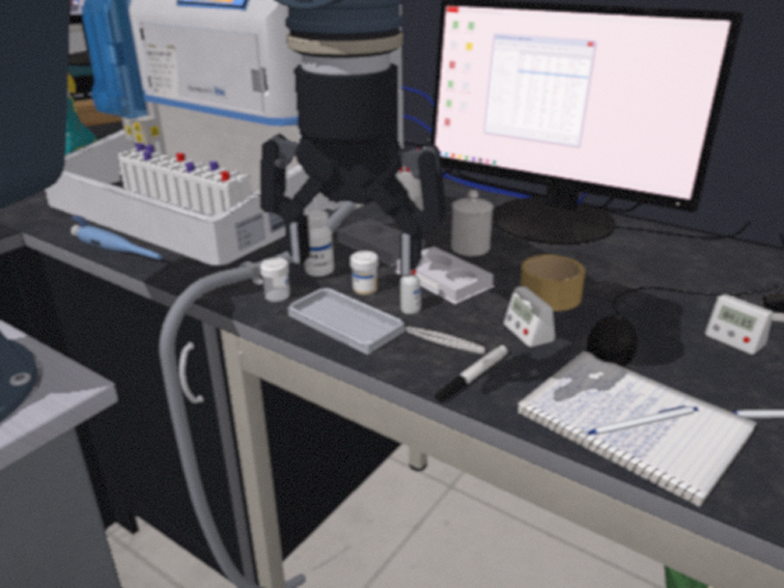

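The top view, in 784-px coordinates, shows:
- bottle (265,308)
- jars (338,315) and (271,381)
- dropper (402,320)
- forceps (462,352)
- tray (367,381)
- reagent block (395,252), large well on the left at (378,245)
- jar carrier (290,225)
- hose just left of the bottle and jar
- timer (517,293)

Next I'll turn these into positions using depth.

```bash
cat > vis.py <<'E'
import numpy as np, cv2, pickle
def cloud(d,T=None):
    """world points HxWx3"""
    h,w=d["depth"].shape; v,u=np.mgrid[:h,:w]; z=d["depth"]
    P=np.stack([(u-d["cx"])/d["fx"]*z,(v-d["cy"])/d["fy"]*z,z],-1)
    M=np.linalg.inv(d["camera_from_world"]) if T is None else T
    return P@M[:3,:3].T+M[:3,3]
E
python3 - <<'E'
from vis import *
d=pickle.load(open("top.pkl","rb")); W=cloud(d); k=560/784
H=W[...,2]
seeds=dict(bottle=(265,308),jarA=(338,315),jarB=(271,381),dropper=(402,320),forceps=(462,352),tray=(367,381),rblock=(395,275),carrier=(290,225),timer=(517,293),hose=(222,290),canister=(375,150),tape=(500,190),marker=(514,370),bench=(440,400))
for n,(u,v) in seeds.items():
    u=int(u*k);v=int(v*k); print(n,np.round(W[v,u],3))
def comp(seed,lo,hi):
    m=((H>lo)&(H<hi)).astype(np.uint8); u,v=[int(a*k) for a in seed]
    c,l,s,ce=cv2.connectedComponentsWithStats(m)
    ids=[i for i in np.unique(l[v-8:v+9,u-8:u+9]) if i]
    if not ids: return None
    i=max(ids,key=lambda i:s[i,4]); return W[l==i]
for n,lo,hi in [("bottle",.09,.12),("jarA",.05,.07),("jarB",.05,.07),("dropper",.06,.08),("rblock",.017,.03),("carrier",.017,.03),("tray",.006,.03),("forceps",.004,.02),("timer",.03,.07)]:
    p=comp(seeds[n],lo,hi)
    if p is None: print(n,None); continue
    q=p[:,:2].astype(np.float32)
    print(n,len(p),"z",np.round(np.percentile(p[:,2],[5,50,95]),3),"circ",cv2.minEnclosingCircle(q),"rect",cv2.minAreaRect(q*1000))
h=np.clip(H*1500,0,255).astype(np.uint8)
cv2.imwrite("pics/h.png",cv2.resize(cv2.applyColorMap(h,cv2.COLORMAP_JET)[120:320,110:400],(783,540),interpolation=cv2.INTER_NEAREST))
E
```

```text
bottle [ 0.518 -0.179  0.099]
jarA [ 0.511 -0.272  0.058]
jarB [ 0.422 -0.178  0.058]
dropper [ 0.501 -0.363  0.07 ]
forceps [ 0.459 -0.45  -0.003]
tray [ 0.42  -0.308  0.003]
rblock [ 0.575 -0.354  0.021]
carrier [ 0.656 -0.198  0.024]
timer [ 0.536 -0.526  0.054]
hose [ 0.564 -0.088 -0.001]
canister [ 0.735 -0.331  0.103]
tape [ 0.694 -0.513  0.042]
marker [ 0.43  -0.522  0.015]
bench [ 0.391 -0.414 -0.002]
bottle 335 z [0.094 0.098 0.1  ] circ ((0.5247159004211426, -0.1694863885641098), 0.019794922322034836) rect ((524.3319702148438, -169.8839569091797), (38.264381408691406, 37.6477165222168), 17.629222869873047)
jarA 339 z [0.053 0.056 0.058] circ ((0.5142831206321716, -0.27141860127449036), 0.02071833796799183) rect ((513.7916259765625, -271.6519470214844), (39.49305725097656, 39.07750701904297), 43.52021026611328)
jarB 350 z [0.053 0.056 0.058] circ ((0.42148229479789734, -0.17427274584770203), 0.02083628997206688) rect ((422.1112060546875, -174.9566192626953), (39.4095344543457, 39.26006317138672), 3.7947187423706055)
dropper 49 z [0.061 0.068 0.071] circ ((0.5031596422195435,
[... 300 characters left out ...]
, (134.39581298828125, 81.60382080078125), 74.4128646850586)
carrier 1368 z [0.018 0.021 0.023] circ ((0.6557260751724243, -0.19607871770858765), 0.07935435324907303) rect ((656.7908935546875, -196.09246826171875), (153.989990234375, 77.49372863769531), 78.85377502441406)
tray None
forceps 21 z [0.005 0.008 0.009] circ ((0.4627234637737274, -0.48426133394241333), 0.02051381953060627) rect ((463.7720947265625, -484.3497314453125), (40.82762908935547, 2.104748249053955), 85.18170928955078)
timer 524 z [0.034 0.053 0.057] circ ((0.5407226085662842, -0.5307481288909912), 0.034349337220191956) rect ((538.7611083984375, -530.2635498046875), (65.8398666381836, 29.24193572998047), 57.96980667114258)
```

View pics/h.png

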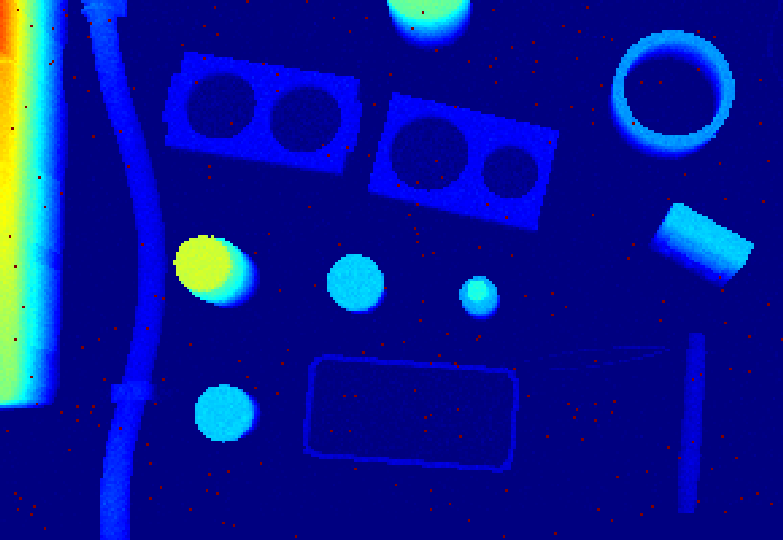

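Depth gives clean positions. The height map shows both wells of each block, and the large reagent well is on the +y side. I'll write the helpers and place the bottle first.

```bash
cat > act.py <<'E'
from cell import r, optics
import numpy as np, time
D=np.deg2rad
def quat(a):            # tool down, closing axis at a-90 deg
    return [np.cos(D(a)/2),np.sin(D(a)/2),0.,0.]
Z=0.24
def over(x,y,a,z=Z): r.move_to([x,y,z],quat(a))
def pick(x,y,a,zg,squeeze,opening=1.0,vel=.12):
    """zg = grasp height; TCP is 3 mm behind it"""
    r.set_gripper(opening); over(x,y,a,max(.16,zg+.06))
    r.move_linear([x,y,zg+.003],vel=vel)
    print("down",np.round(r.current_contact_force(),2))
    r.set_gripper(0.0,squeeze)
    print("grip",round(r.current_opening(),3),round(r.current_finger_force(),1))
    r.move_linear([x,y,Z],vel=.2)
    print("held",round(r.current_opening(),3),round(r.current_finger_force(),1),"t",r.current_t())
def place(x,y,a,ztcp,openby,up=Z):
    """ztcp = TCP height at which the thing should rest"""
    over(x,y,a); r.move_linear([x,y,ztcp+.015],vel=.2)
    f0=r.current_contact_force()[2]
    r.move_linear([x,y,ztcp+.002],vel=.04)
    for dz in np.arange(.0015,-.0031,-.0005):
        r.move_linear([x,y,ztcp+dz],vel=.02); f=r.current_contact_force()[2]-f0
        if f>1.5: break
    print("touch dz",round(dz,4),"f",round(f,2))
    r.set_gripper(min(1,r.current_opening()+openby)); r.sleep(.2)
    r.move_linear([x,y,up],vel=.15); print("done t",r.current_t())
E
python3 - <<'E'
from act import *
pick(.5245,-.1697,74.4,.051,30)
E
```

```text
down [ 0.6   0.52 -0.64]
grip 0.526 30.4
held 0.523 30.7 t 4.6917
```

Run:
```python
from vis import *
d=pickle.load(open("top.pkl","rb")); W=cloud(d); H=W[...,2]
def R(u,v): # height-map px -> image px
    return int(u*290/783+110),int(v*200/540+120)
u0,v0=R(290,340);u1,v1=R(530,485)
m=np.zeros(H.shape,bool); m[v0:v1,u0:u1]=1
p=W[m&(H>.009)&(H<.03)]; print("tray",cv2.minAreaRect((p[:,:2]*1000).astype(np.float32)))
for n,(u,v) in dict(L=(429,153),S=(510,172),C1=(221,105),C2=(306,118)).items():
    a,b=R(u,v); s=np.s_[b-22:b+22,a-22:a+22]
    mm=(H[s]<.012).astype(np.uint8); c,l=cv2.connectedComponents(mm); q=W[s][l==l[22,22]][:,:2]*1000
    print(n,cv2.minAreaRect(q.astype(np.float32)))
u0,v0=R(525,335);u1,v1=R(690,380)
print("crop",u0,v0,u1,v1); g=cv2.cvtColor(d["pixels"],cv2.COLOR_RGB2GRAY)
m=np.zeros(H.shape,bool); m[v0:v1,u0:u1]=1; p=W[m&(g>100)]; print(len(p),cv2.minAreaRect((p[:,:2]*1000).astype(np.float32)))
```

```text
tray ((419.4547424316406, -307.6344909667969), (159.89865112304688, 78.1216049194336), 84.06817626953125)
L ((621.6339721679688, -324.98406982421875), (59.50325012207031, 57.78144836425781), 88.00344848632812)
S ((604.976318359375, -388.374267578125), (42.59788513183594, 39.076995849609375), 87.08572387695312)
C1 ((666.9541015625, -160.7087860107422), (50.04235076904297, 53.855491638183594), 0.30533263087272644)
C2 ((653.5906982421875, -228.07052612304688), (53.5775260925293, 52.160606384277344), 86.08499145507812)
crop 304 244 365 260
205 ((457.49530029296875, -457.44342041015625), (123.00163269042969, 24.920568466186523), 85.25720977783203)
```

Run:
```python
from act import *
place(.6195,-.3257,74.4,.058,.25)
pick(.5029,-.3615,74.4,.040,20,opening=.75)
place(.6018,-.3890,74.4,.047,.25)
import cv2
over(.52,-.35,90,.30)
print(r.current_tool_pos())
d=optics.get_image("wrist"); cv2.imwrite("pics/w1.png",d["pixels"][:,:,::-1])
d=optics.get_image("scene"); cv2.imwrite("pics/s1.png",d["pixels"][:,:,::-1])
```

```text
touch dz 0.0005 f 1.56
done t 9.5583
down [-0.05 -0.12  0.14]
grip 0.318 19.7
held 0.315 19.7 t 13.0833
touch dz 0.0 f 4.38
done t 18.0667
[ 0.51985915 -0.34999047  0.30010246]
```

View pics/w1.png

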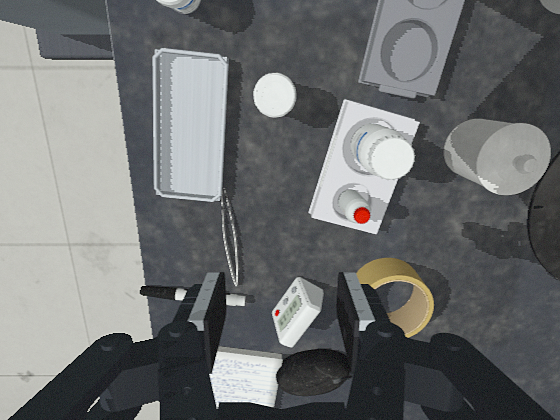

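View pics/s1.png

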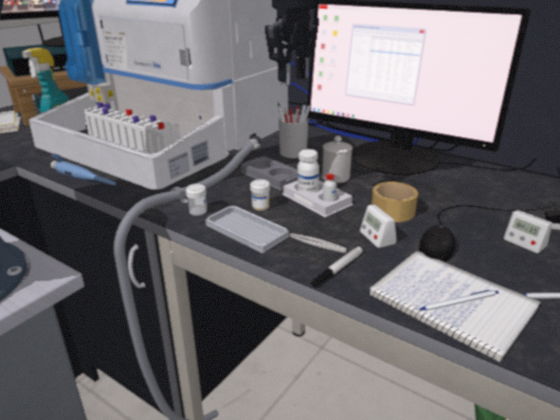

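The wrist view shows the bottle (385,155) standing in the large well and the dropper (355,207) in the small one. The scene view agrees, both upright. The jars are next.

Run:
```python
from act import *
import cv2,pickle
pick(.514,-.2716,78.9,.050,25,opening=.9)
place(.6510,-.2297,78.9,.057,.25)
pick(.4220,-.1748,78.9,.050,25,opening=.9)
place(.6645,-.1625,78.9,.057,.25)
over(.42,-.40,96,.25)
p,q=r.current_tool_pos(),r.current_ee_rot()
d=optics.get_image("wrist"); cv2.imwrite("pics/w2.png",d["pixels"][:,:,::-1])
pickle.dump((d,p,q),open("w2.pkl","wb"))
d=optics.get_image("scene"); cv2.imwrite("pics/s2.png",d["pixels"][60:280,60:420,::-1].repeat(2,0).repeat(2,1))
```

```text
down [0.46 0.18 0.47]
grip 0.455 24.6
held 0.459 25.2 t 22.3083
touch dz 0.0005 f 4.43
done t 27.0583
down [ 0.41 -0.    0.75]
grip 0.462 24.4
held 0.464 25.2 t 30.8917
touch dz 0.0005 f 2.2
done t 35.975
```

View pics/w2.png

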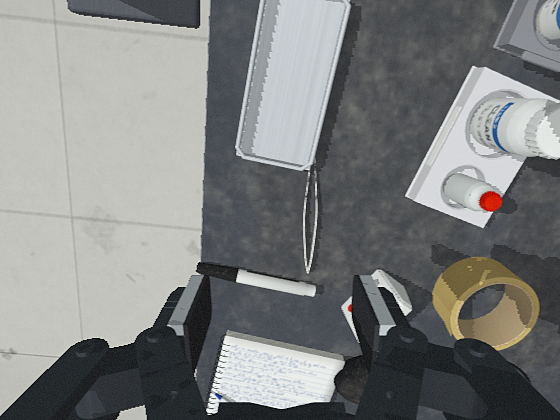

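View pics/s2.png

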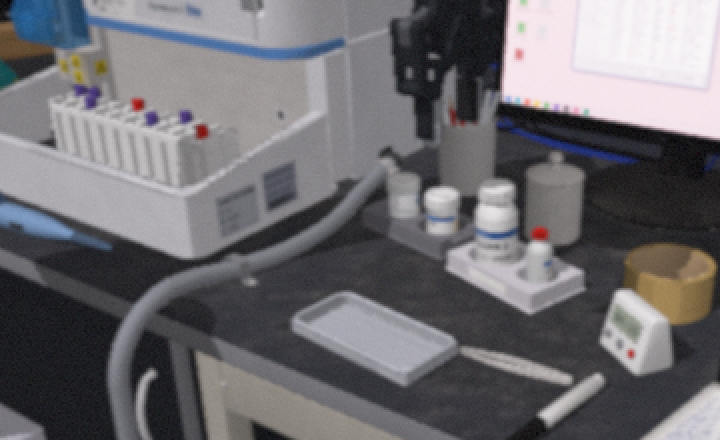

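Both jars stand in the carrier. The forceps run from (315,165) at the tray corner to (308,272), clear of the marker. I'll locate them by casting rays from the wrist view.

Run:
```python
from vis import *
from scipy.spatial.transform import Rotation as Ro
d,p,q=pickle.load(open("w2.pkl","rb"))
T=np.eye(4);T[:3,:3]=Ro.from_quat(q).as_matrix();T[:3,3]=p;T=T@d["mount"]
g=cv2.cvtColor(d["pixels"],cv2.COLOR_RGB2GRAY); W=cloud(d,T)
m=np.zeros(g.shape,np.uint8); m[164:279,294:324]=1; m&=(g>105).astype(np.uint8)
m=cv2.morphologyEx(m,cv2.MORPH_CLOSE,np.ones((3,3)))
c,l,s,_=cv2.connectedComponentsWithStats(m); print(s[1:][s[1:,4]>5])
v,u=np.nonzero(np.isin(l,[i for i in range(1,c) if s[i,4]>25]))
ray=np.stack([(u-d["cx"])/d["fx"],(v-d["cy"])/d["fy"],np.ones(len(u))],-1)@T[:3,:3].T
o=T[:3,3]; P=o+ray*((.006-o[2])/ray[:,2])[:,None]; P=P[:,:2]
print(cv2.minAreaRect((P*1000).astype(np.float32)), len(P))
for y in np.arange(-.38,-.53,-.01):
    a=P[abs(P[:,1]-y)<.003]; 
    if len(a): print(round(y,3),np.round([a[:,0].min(),a[:,0].max()],4))
print(P[:,1].min(),P[:,1].max(), W[165:275:20,310,2])
k=(W[...,2]>.009)&(W[...,2]<.03); k[:, :225]=0;k[:,355:]=0;k[180:]=0; t=W[k][:,:2]; print("tray visible y min",t[:,1].min(),"x",t[:,0].min(),t[:,0].max())
mk=W[255:300,280:320]; print("marker",mk[mk[...,2]>.008][:, :2].max(0))
```

```text
[[294 164  24 110 600]
 [314 171   3   7  17]]
((457.72222900390625, -445.4509582519531), (21.27263641357422, 125.49071502685547), 12.797324180603027) 600
-0.39 [0.4341 0.4501]
-0.4 [0.4488 0.4588]
-0.41 [0.449  0.4602]
-0.42 [0.4486 0.4625]
-0.43 [0.4495 0.4641]
-0.44 [0.4497 0.465 ]
-0.45 [0.4509 0.4656]
-0.46 [0.4521 0.466 ]
-0.47 [0.4534 0.4662]
-0.48 [0.4557 0.4664]
-0.49 [0.4571 0.4662]
-0.5 [0.4594 0.4655]
-0.51 [0.4618 0.4642]
-0.5084420005287593 -0.38468101478556654 [0.01806004 0.00043702 0.00293999 0.00190127 0.00210829 0.00876704]
tray visible y min -0.3898922870384129 x 0.37495869845272395 0.4663460342823055
marker [ 0.4739454  -0.31688731]
```

Run:
```python
from act import *
import cv2
x,y,a=.4578,-.4455,95
r.set_gripper(.35); over(x,y,a,.10); r.move_linear([x,y,.045],vel=.12)
f0=r.current_contact_force()[2]
for z in (.035,.030,.027,.0245):
    r.move_linear([x,y,z],vel=.03); f=r.current_contact_force()[2]-f0
    if f>2: print("contact"); break
print("z",z,"f",round(f,2))
r.set_gripper(0.0,25); print(r.current_opening(),r.current_finger_force(),r.current_contact_force()[2]-f0)
r.move_linear([x,y,.15],vel=.12)
print("held",r.current_opening(),r.current_finger_force(),r.current_t())
d=optics.get_image("scene"); cv2.imwrite("pics/s3.png",d["pixels"][60:280,60:420,::-1].repeat(2,0).repeat(2,1))
d=optics.get_image("wrist"); cv2.imwrite("pics/w3.png",d["pixels"][:,:,::-1])
```

```text
z 0.0245 f -1.19
0.15260727763531726 25.34216756641399 0.3271625080241164
held 0.1470092008579435 25.222557104425505 41.825
```

View pics/s3.png

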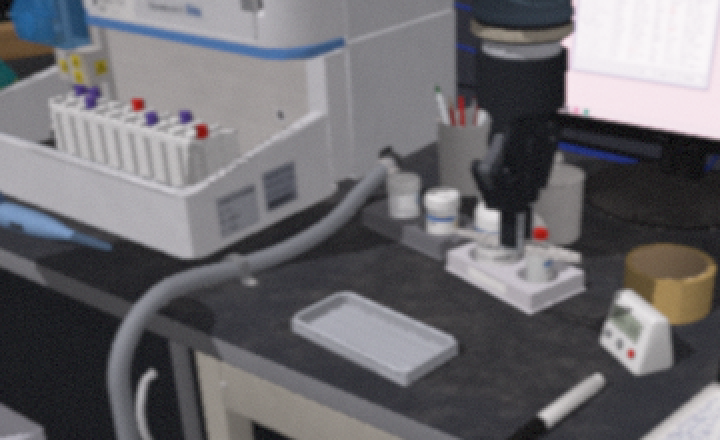

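View pics/w3.png

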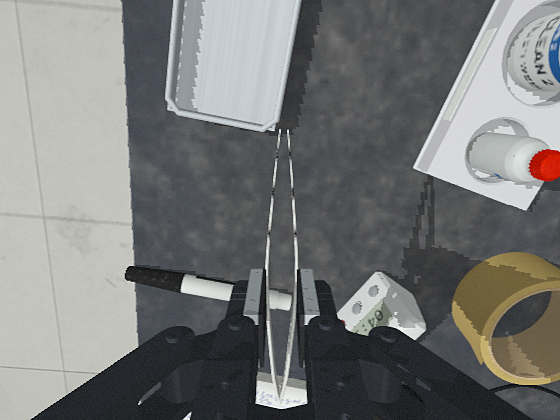

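The forceps are held at mid-length and level. Next I'll lay them in the tray.

Run:
```python
from act import *
import cv2
place(.4195,-.3076,84,.0265,.12)
over(.42,-.40,84,.30)
for n in ("wrist","top"):
    d=optics.get_image(n); im=d["pixels"][:,:,::-1]
    if n=="top": im=cv2.resize(im[120:320,110:400],(783,540))
    cv2.imwrite(f"pics/{n}4.png",im)
print(r.current_t())
```

```text
touch dz -0.0005 f 7.61
done t 47.55
48.1667
```

View pics/wrist4.png

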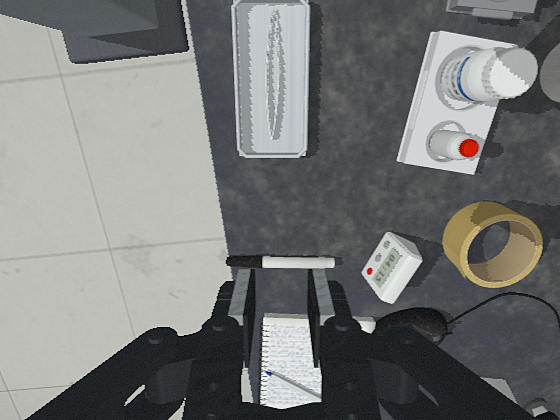

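View pics/top4.png

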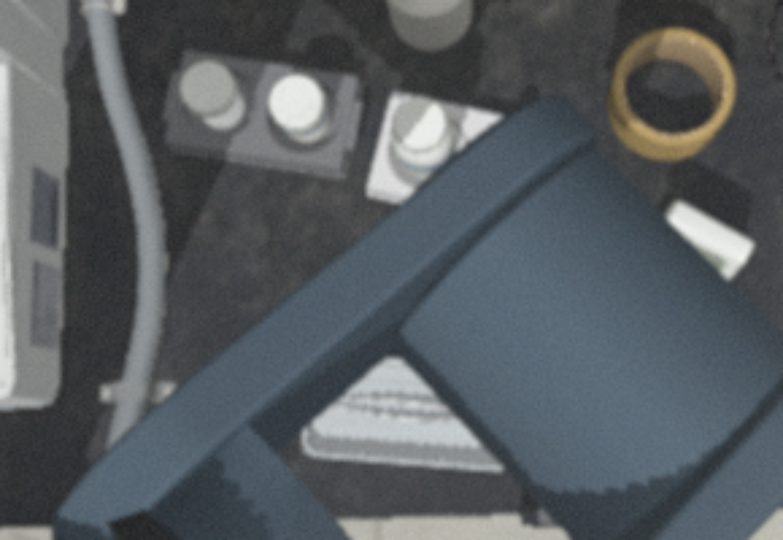

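The forceps lie flat in the tray, from (275,10) to (275,138) in the wrist view. Both jars (215,95) and (300,105) and the bottles sit in their wells, and the gripper is clear.

```bash
python3 -c "
from cell import r
print(r.hand_in())"
```

```text
the job is handed in; nothing more can be done
None
```

I handed the job in at about 48 s on the robot clock: the last pictures show the bottle, the dropper and both jars standing in their wells and the forceps flat in the tray, placed in the order asked, with no sign that anything else was moved; no verdict came back.

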